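Clamp the cream jar with the stiff eccentric

TASK

Clamp the cream jar in the capping jig: take the large 14 mm hex key out of its holder, flip it so that its SHORT arm goes fully down into the socket of the stiff eccentric bolt, then use the long arm as the lever to turn the eccentric clockwise (seen from above) until its high point, marked red, bears squarely on the sprung jaw. Leave the key standing in the bolt by its short arm, let go, and leave the bowl, bottle and beaker undisturbed.

Things in the scene. Friction and masses are not known exactly. Their poses are not given: they have to be found in the camera images.
- key_bend (a point): bend of the loose black 14 mm L-shaped hex key (14 mm across flats, 250 g), mid-thickness, 5 mm inside the crossing of the arm axes along each arm. +x points along the short arm, -z along the long arm; y is square to the L (flats face +-y: 14 mm thick there). The bend's outside is cut off at 45 degrees. Starts standing in the holder, long arm down, bend on top 0.143 m up
- key_short_tip (a point): centre of the end face of the key's short arm, 49 mm from the crossing of the arm axes (56 mm over all); the last 2 to 3 mm are chamfered to about 9 mm diameter
- key_long_tip (a point): centre of the end face of the key's long arm, 133 mm from the crossing of the arm axes (140 mm over all). Levered hard, the key twists up to 10 degrees in the socket and swings back up to 20 degrees when let go, so ease off the load before letting go; in the bolt the long arm sags about 7 degrees
- holder_hole (a point): mouth of the round upright hole (17 mm wide, 35 mm deep) of the orange key holder, a fixed block 64 x 124 x 50 mm; the 14 mm key stands in it, free to turn. Two smaller fixed keys (8 and 6 mm, tops 106 and 96 mm above the table) stand 44 mm to either side along the holder's y axis
- socket (a point): centre of the mouth of the hex socket (14.8 mm across flats, 20 mm deep) in the eccentric's round bolt head (27 mm wide, top 56 mm above the table), on its upright axis. z up; x to a corner of the hexagon (every 60 degrees); y to the high point. The key's short arm enters with about 0.5 mm and 4 degrees of play, corners in corners, tip 20 mm down; its long arm then lies 85 mm up, sagging if let go
- cam (a joint): turn of the eccentric in rad, growing clockwise seen from above: 0 when its high point squarely faces the sprung jaw, negative before (starts about -1.2 to -1.7). Stiff: about 0.8 N m of friction, a little more from -1.0 on where it pushes the jaw; it stays where it is left. A steel disc of 21 mm radius set 6 mm off the bolt's axis
- jaw_mark (a point): red index mark on top of the white sprung jaw (104 x 14 mm, top 42 mm above the table), the eccentric's follower, 37 mm from the bolt's axis on the clamp line; its y axis points along the clamp line from bolt to jar. The high point pushes the jaw about 3 mm towards the jar; it is sprung back
- jar_center (a point): centre of the cream jar (amber glass, black lid, 54 mm diameter, 36 mm high, loose) standing on the jig's base plate between the sprung jaw and a fixed V jaw, 76 mm from the bolt's axis; its top is 51 mm above the table. Not to be lifted
- jig: aluminium capping jig, fixed to the table; base plate 100 x 170 x 15 mm. Origin on the table under the bolt's axis, y along the clamp line towards the jar; the plate reaches from 43 mm behind the bolt to 127 mm ahead of it
- bowl: bystander: steel mixing bowl, 116 mm across, 50 mm high; origin at the centre of its underside
- dropper: bystander: amber bottle, 38 mm diameter, 85 mm high; origin at the centre of its underside
- beaker: bystander: glass beaker, 60 mm across, 75 mm high; origin at the centre of its underside

How it is judged:
By the outcome, as a careful person would: the job done as asked, in the order asked, and still so for the second after the job is handed in, with the robot touching nothing.
It also fails if it takes over 67 s, if anything falls off the work surface, if the arm or the gripper's body presses on something with over 40 N, if the wrist force passes 120 N, or if a joint passes its speed limit or range.

ROBOT

A 6-joint arm with a two-finger parallel gripper is mounted at the origin on the work surface. World frame = base frame: x ahead of the robot, y to its left, z up, the work surface at z = 0. Lengths are in m, angles in rad, forces in N, time in s.
With the tool pointing down it reaches from about 0.25 to 0.725 m from the base axis. Payload 4 kg.
Tool frame: the origin (TCP) lies midway between the tips of the shut fingers; the grasp point (between the pads) lies 19 mm behind it (bot.grip_point_offset is the distance from the TCP to the grasp point, in m); z points along the fingers, y is the line along which they close (so a half turn about z gives the same grasp; the last joint's range is limited). The gripper opens to 85 mm and grips with 20 to 120 N. Pads are 22 mm wide; open, the fingers measure 114 mm over their backs; the gripper's body (76 mm by 85 mm) begins 54 mm behind the grasp point. The pads swing forward as they close: fully open they stand 13 mm farther back than shut.
Start: joints at [1.143, 0.241, 0.005, 1.335, 0, 1.571], TCP at [0.207, 0.455, 0.231] pointing down, gripper open.
Joint ranges: [-2.72, 2.72], [-1.05, 1.87], [-1.09, 1.28], [-1.99, 2.15], [-1.42, 1.44], [-3.14, 3.14]. Speed limits (rad/s): [2.79, 2.79, 3.14, 3.14, 3.14, 3.14].

INTERFACE

Orientations are given as a unit quaternion [x, y, z, w].
In Python, from workcell import bot gives the robot as it stands.
- The arm moves only by the tool step_arm, never from a script. Its argument "targets" is text: rows parted by semicolons, each of 7 numbers parted by spaces: the opening, from -1 (shut) to 1 (fully open), so that 0 is half open, then the shift along the world's x, y, z normalised to -1 to 1, where 1 is 0.5 m, then the turn, a rotation vector about the world's x, y, z normalised to -1 to 1, where 1 is pi/4 rad. In form: gripper x y z wx wy wz; .... A call has 1 to 10 rows; each row is the pose to reach, as a shift and turn from the pose commanded when the call began; what a row does not reach only later rows make up. A row lasts 1/12 s, in which the tool goes at most 41.7 mm and 7.16 degrees, less where a joint would pass 70% of its speed; a pose out of reach is approached as far as the arm can. A call with a number of a shift or a turn outside -1 to 1 is refused whole. A call with a gripper value outside its range is refused whole. The fingers move at their own pace and stop on an object; the grip force is fixed at half the most. Time passes only in rows, so rows that repeat a pose let the fingers close. It gives the time, the measured TCP pose, the force, the opening and the grip force at its end, in the units of the state.
- bot.get_obs(): the state, without advancing time (a new reading comes with each control period).
- bot.camera(name): name is "side" or "top"; returns the picture (420x560x3 uint8, red, green, blue); there is no depth.
- bot.camera_info(name): a dict with "vertical_fov" (degrees; the focal length in pixels is half the picture's height over the tangent of half this angle, whatever the lens; pixels are square), "cx", "cy" (the principal point, pixels), "D" ([k1, k2, p1, p2, k3] as OpenCV has them; the pictures are not rectified), "pose" (4x4, takes a point from camera to world coordinates). Camera axes: x right, y up, looking along -z (the intrinsics and any distortion apply to the point x, -y, -z); pixel columns grow to the right and rows downward; lengths in m; the calibration is good to about 2 mm. A picture is of the moment at which its call begins. camera_info takes no time and is no camera call.
- bot.job_done(): hands the job in; it is judged then, once.
The state is a dict: "clock": time; "joint_pos": joint angles; "joint_vel": joint speeds; "tau": joint torques, N m; "eef_pos": TCP position; "tool_rot": TCP orientation; "ft_force": force on the tool from outside, world axes, zero at the start; "ft_torque": the same for the moment, N m; "grip_width": finger opening in m; "grasp_force": force on a finger pad.
Only numpy, scipy, OpenCV 4.12 (cv2) and the standard library are available. Lean on these libraries where they do the work, as an engineer would, in place of code of your own. Each camera call takes 0.05 s, during which the arm holds its last target. There are 200 camera calls.

## Working session

There is one attempt and no reset: what is moved stays moved. The work goes in short steps, Python scripts to look and compute and a tool call to move; the robot and the scene stay as the last step left them, time stands still between calls to the robot, and variables do not carry over. Pictures are saved under pics/ and viewed, at most 10 in all, crops included, and the job is handed in when it is done.

Besides the shell and the picture viewer there is one more tool, called as name(argument=value, ...), one argument or row to a line, values as JSON. step_arm: Moves the arm, as the interface text tells. Scaled input: -1 to 1 covers 0.5 m each way for a shift and pi/4 rad each way for a turn. Its arguments: {"type":"object","properties":{"targets":{"type":"string"}},"required":["targets"]}

```bash
mkdir -p pics
cat > h.py <<'E'
import numpy as np, cv2
from workcell import bot
def K(n):
    i=bot.camera_info(n); f=210/np.tan(np.radians(i["vertical_fov"])/2)
    return np.array([[f,0,i["cx"]],[0,f,i["cy"]],[0,0,1.]]),np.array(i["D"],float),np.array(i["pose"])
def ray(n,uv):
    k,d,T=K(n); p=cv2.undistortPoints(np.array([[uv]],float),k,d)[0,0]
    v=T[:3,:3]@np.array([p[0],-p[1],-1]); return T[:3,3],v/np.linalg.norm(v)
def onz(n,uv,z):
    o,v=ray(n,uv); return o+v*(z-o[2])/v[2]
def tri(u1,u2):
    o1,v1=ray("top",u1);o2,v2=ray("side",u2)
    s=np.linalg.lstsq(np.c_[v1,-v2],o2-o1,rcond=None)[0]; a=o1+s[0]*v1;b=o2+s[1]*v2
    return (a+b)/2,np.linalg.norm(a-b)
def proj(n,P):
    k,d,T=K(n); c=(np.atleast_2d(P)-T[:3,3])@T[:3,:3]; c=c*[1,-1,-1]
    return cv2.projectPoints(c,np.zeros(3),np.zeros(3),k,d)[0][:,0]
def snap(n,f,crop=None,s=1):
    im=bot.camera(n)[:,:,::-1].copy(); cv2.imwrite(f"pics/raw_{f}.png",im)
    if crop: x0,y0,x1,y1=crop; im=im[y0:y1,x0:x1]
    cv2.imwrite(f"pics/{f}.png",cv2.resize(im,None,fx=s,fy=s,interpolation=cv2.INTER_CUBIC)); return im
E
python3 - <<'E'
from h import *
snap("top","t0",None,1.4);snap("side","s0",None,1.4)
for n in("top","side"):print(K(n))
o=bot.get_obs();print(o)
E
```

```text
(array([[383.11120842,   0.        , 271.93689378],
       [  0.        , 383.11120842, 211.1034104 ],
       [  0.        ,   0.        ,   1.        ]]), array([-0.06324306,  0.        ,  0.        ,  0.        ,  0.        ]), array([[ 0.10109715,  0.97001052, -0.22104061,  0.39192651],
       [-0.99486864,  0.099456  , -0.01857131, -0.02393998],
       [ 0.00396945,  0.22178388,  0.97508777,  1.0374518 ],
       [ 0.        ,  0.        ,  0.        ,  1.        ]]))
(array([[527.55578371,   0.        , 280.29443042],
       [  0.        , 527.55578371, 209.03651555],
       [  0.        ,   0.        ,   1.        ]]), array([-0.10200177,  0.        ,  0.        ,  0.        ,  0.        ]), array([[ 0.82158481,  0.42157344, -0.38376326,  0.1356738 ],
       [-0.57007286,  0.60291493, -0.55813127, -0.72467929],
       [-0.00391672,  0.67732519,  0.73567333,  1.05202138],
       [ 0.        ,  0.        ,  0.        ,  1.        ]]))
{'clock': 0.1, 'joint_pos': array([ 1.14299900e+00,  2.41299745e-01,  3.85742915e-03,  1.33520937e+00,
       -1.11299095e-05,  1.57080425e+00]), 'joint_vel': array([ 0.00036095, -0.00132943,  0.00410733, -0.00094275, -0.00144376,
       -0.00058067]), 'tau': array([ 2.48617534e-04, -3.73137653e+01,  2.53010720e+01,  1.08062613e-02,
        2.14445959e-05, -1.20133765e-05]), 'eef_pos': array([0.20720046, 0.45442096, 0.23052033]), 'tool_rot': array([ 2.12275093e-01,  9.77209509e-01, -9.07719231e-04, -1.91477762e-04]), 'ft_force': array([ 0.6490278 ,  0.17051175, -0.46153036]), 'ft_torque': array([-0.00713612,  0.03653063,  0.05371633]), 'grasp_force': 0.0, 'grip_width': 0.08534103000901408}
```

View pics/t0.png

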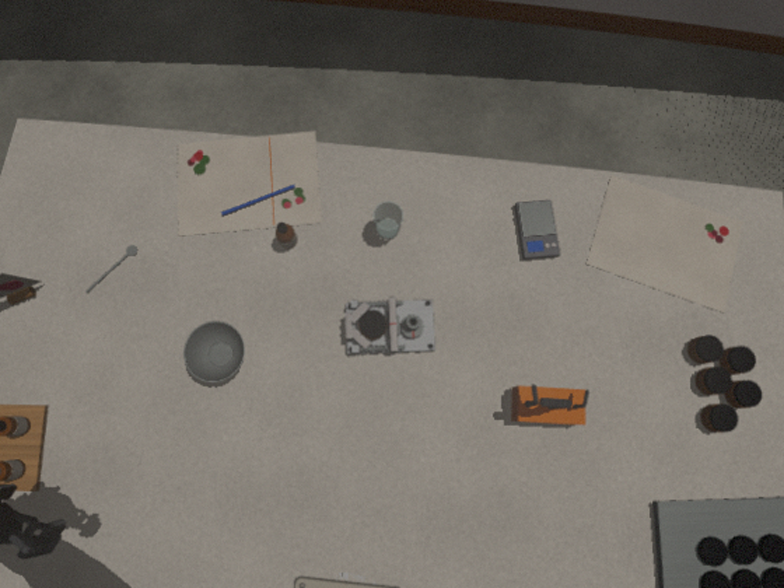

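View pics/s0.png

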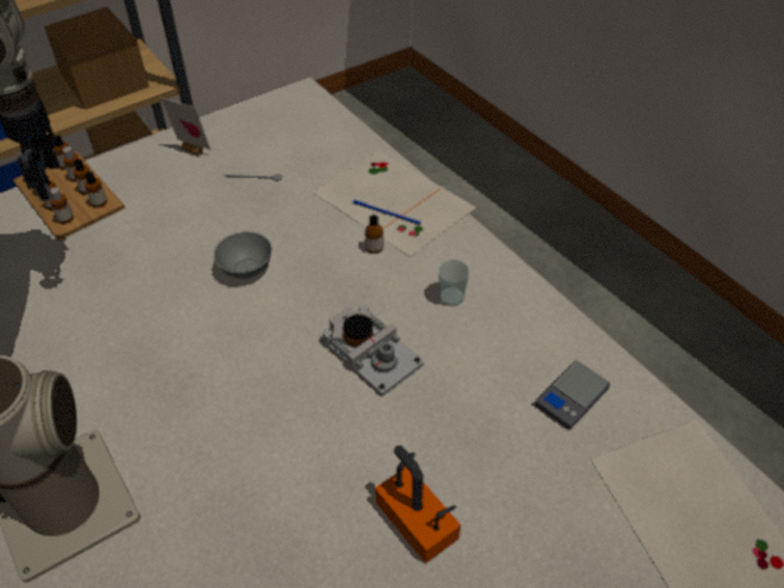

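The raw images show the jig near top (290,233) and side (268,250), and the holder and key near top (393,290) and side (297,355). I'll zoom in on both.

Run:
```python
from h import *
t=np.mean([bot.camera("top").astype(float) for _ in range(4)],0)[:,:,::-1]
s=np.mean([bot.camera("side").astype(float) for _ in range(4)],0)[:,:,::-1]
np.savez("avg.npz",t=t,s=s)
def c(im,x,y,w,h,k):
    a=np.clip(im[y:y+h,x:x+w]*1.6,0,255).astype(np.uint8); a=cv2.resize(a,None,fx=k,fy=k,interpolation=cv2.INTER_CUBIC)
    for i in range(0,w,10):
        cv2.line(a,(i*k,0),(i*k,6),(0,255,255),1)
        if i%20==0: cv2.putText(a,str(x+i),(i*k,16),0,.35,(0,255,255),1)
    for i in range(0,h,10):
        cv2.line(a,(0,i*k),(6,i*k),(0,255,255),1); cv2.putText(a,str(y+i),(7,i*k+4),0,.35,(0,255,255),1)
    return a
r1=np.hstack([c(t,240,205,80,58,5),c(t,348,265,80,58,5)])
r2=np.hstack([c(s,225,215,80,58,5),c(s,262,312,80,58,5)][:2])
cv2.imwrite("pics/z0.png",np.vstack([r1,r2]))
cv2.imwrite("pics/z1.png",c(s,260,310,80,95,6))
```

```text
(no output)
```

View pics/z0.png

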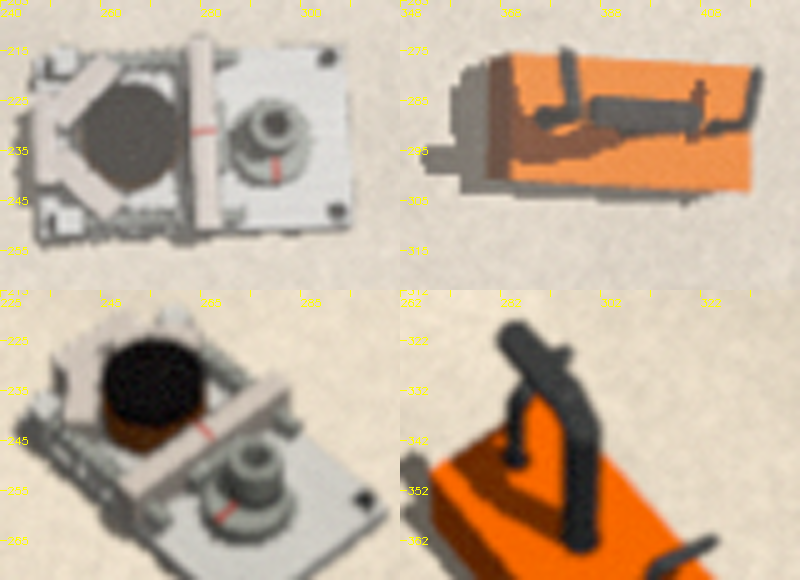

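View pics/z1.png

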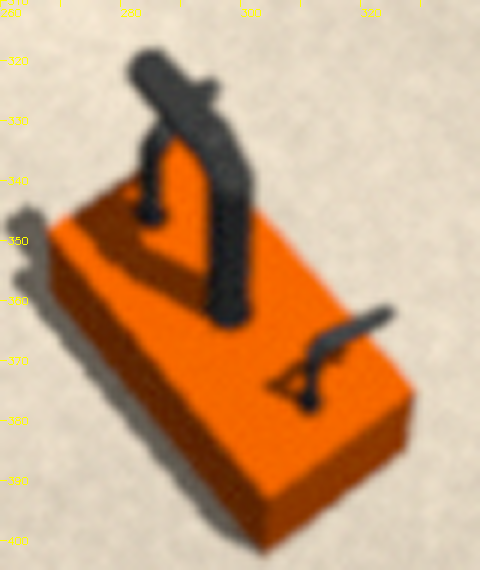

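Run:
```python
from h import *
d=np.load("avg.npz"); t=d["t"];s=d["s"]
def cen(im,mask,box,name):
    x0,y0,x1,y1=box; m=np.zeros(mask.shape,bool); m[y0:y1,x0:x1]=mask[y0:y1,x0:x1]
    v,u=np.nonzero(m); print(name,len(u),u.mean().round(2),v.mean().round(2)); return np.array([u.mean(),v.mean()])
def red(i): return (i[...,2]-i[...,1]>35)
g=lambda i:i.mean(2)
ht=cen(t,g(t)<62,(290,225,300,235),"hole t"); hs=cen(s,g(s)<50,(271,243,282,251),"hole s")
np.set_printoptions(precision=4,suppress=True)
print(g(t)[224:240,288:302].astype(int)); print(g(s)[241:256,269:284].astype(int))
for n,h in(("top",ht),("side",hs)): print(onz(n,h,.054))
print("tri",tri(ht,hs))
jt=cen(t,red(t),(274,226,285,235),"jaw t"); js=cen(s,red(s),(260,235,270,247),"jaw s"); print(onz("top",jt,.042),onz("side",js,.042))
ct=cen(t,red(t),(288,234,299,245),"cam t"); cs=cen(s,red(s),(264,253,276,264),"cam s"); print(tri(ct,cs))
# jar lid
# holder
for n,i,b in(("top",t,(350,265,430,310)),("side",s,(255,315,335,405))):
    m=((i[...,2]-i[...,0])>(70 if n=="top" else 110)).astype(np.uint8); k=np.zeros_like(m); x0,y0,x1,y1=b;k[y0:y1,x0:x1]=m[y0:y1,x0:x1]
    k=cv2.morphologyEx(k,cv2.MORPH_CLOSE,np.ones((7,7)))
    c=max(cv2.findContours(k,0,2)[0],key=cv2.contourArea); p=cv2.approxPolyDP(c,4,True)[:,0]; print(n,[(q,onz(n,q,.05)[:2]) for q in p])
# key marks by hand
print("bend base top z.136", onz("top",(407,287.5),.14), onz("top",(386.5,286.5),.14))
print("short tip,bend", tri((386.5,286.5),(283,321.5)), tri((406,287.5),(297,335)))
print("long at holder top", onz("side",(296.3,362.5),.05))
print("plate", [onz("top",q,.015)[:2] for q in((247,254),(310.5,251),(309,214),(247,213))])
print("jaw", [onz("top",q,.042)[:2] for q in((280.3,213.2),(281.3,249.8))])
```

```text
hole t 16 293.94 230.06
hole s 7 276.29 248.0
[[138 137 136 129 123 124 123 124 128 134 136 135 135 134]
 [137 134 127 110 101 107 104 104 113 120 125 131 134 135]
 [130 119 110 101  99  99  97  96  98 102 109 121 134 136]
 [113 100  94 100  96  82  74  68  72  91 106 113 127 135]
 [ 96  81  87 102  85  59  55  53  56  83 101 106 110 128]
 [ 80  67  86  95  77  54  51  51  51  67  91 103 106 117]
 [ 64  64  88 101  84  63  53  51  50  70  90 104 110 113]
 [ 65  61  77 100  96  75  62  55  61  82 100 104 107 117]
 [ 64  59  66  90  99  92  84  81  86  98 103 105 108 114]
 [ 64  65  60  72  90 100 104 104 103  99  94  99 109 110]
 [ 65  67  59  57  66  79  89  91  87  84  91 104 108 113]
 [ 78  67  60  58  59  60  62  63  68  85 103 109 110 111]
 [ 92  77  67  64  63  75  76  78  90 105 108 111 110 117]
 [ 92  94  87  88  90 100  96  94 105 110 113 110 107 119]
 [ 80 100 110 109 110 109 100  95 105 111 112 108 109 124]
 [ 73  87 101 108 109 111 100  90 103 110 104 103 115 128]]
[[123 121 116 103  91  78  72  70  69  68  62  57  66  80  88]
 [121 113  99  84  76  73  69  69  71  73  67 
[... 1967 characters left out ...]
, 346], dtype=int32), array([ 0.475 , -0.3123])), (array([302, 363], dtype=int32), array([ 0.4503, -0.3423])), (array([290, 361], dtype=int32), array([ 0.4328, -0.3246]))]
bend base top z.136 [ 0.4462 -0.3376  0.14  ] [ 0.444  -0.2894  0.14  ]
short tip,bend (array([ 0.4426, -0.287 ,  0.1468]), np.float64(0.0020193024621444214)) (array([ 0.4446, -0.3301,  0.1544]), np.float64(0.001094341673990912))
long at holder top [ 0.4414 -0.3347  0.05  ]
plate [array([0.5   , 0.0499]), array([ 0.5252, -0.1183]), array([ 0.626 , -0.1061]), array([0.6115, 0.0628])]
jaw [array([ 0.6142, -0.0277]), array([ 0.5171, -0.0397])]<stdin>:5: RuntimeWarning: Mean of empty slice.
  ret = ret.dtype.type(ret / rcount)
```

The views agree: bolt ≈ (0.572,-0.068), clamp line ≈ 97°, and key hole ≈ (0.445,-0.335) with the short arm at about 91°. The high point is at about 195° and needs refining. I'm moving over the key's short arm.

step_arm(
  targets="0 0.24 -0.8 0 0 0 -0.72; 0 0.24 -0.8 0 0 0 -0.72; 0 0.24 -0.8 0 0 0 -0.72; 0 0.24 -0.8 0 0 0 -0.72; 0 0.24 -0.8 0 0 0 -0.72; 0 0.24 -0.8 0 0 0 -0.72; 0 0.24 -0.8 0 0 0 -0.72; 0 0.24 -0.8 0 0 0 -0.72; 0 0.24 -0.8 0 0 0 -0.72; 0 0.24 -0.8 0 0 0 -0.72",
)

```text
clock: 1.33
eef_pos: [0.3273, 0.054, 0.2318]
tool_rot: [0.476, 0.879, 0.001, 0.001]
ft_force: [1.4, 0.1, -0.3]
grip_width: 0.0426
grasp_force: 0.0
```

step_arm(
  targets="0 0.24 -0.72 0 0 0 -0.72; 0 0.24 -0.72 0 0 0 -0.72; 0 0.24 -0.72 0 0 0 -0.72; 0 0.24 -0.72 0 0 0 -0.72; 0 0.24 -0.72 0 0 0 -0.72; 0 0.24 -0.72 0 0 0 -0.72; 0 0.24 -0.72 0 0 0 -0.72; 0 0.24 -0.72 0 0 0 -0.72; 0 0.24 -0.72 0 0 0 -0.72; 0 0.24 -0.72 0 0 0 -0.72",
)

```text
clock: 2.17
eef_pos: [0.4486, -0.3103, 0.2299]
tool_rot: [0.705, 0.71, -0.001, 0.001]
ft_force: [0.6, 0.4, 1.1]
grip_width: 0.0427
grasp_force: 0.0
```

```bash
cat >> h.py <<'E'
from scipy.spatial.transform import Rotation as R
np.set_printoptions(precision=4,suppress=True)
def st():
    o=bot.get_obs(); m=R.from_quat(o["tool_rot"]).as_matrix()
    print("t",round(o["clock"],2),"q",np.round(o["joint_pos"],4).tolist(),"p",o["eef_pos"],"z",m[:,2],"y",m[:,1],"yaw_y",np.degrees(np.arctan2(m[1,1],m[0,1])).round(2),"F",o["ft_force"],"T",o["ft_torque"],"w",o["grip_width"],"g",o["grasp_force"]); return o,m
E
python3 -c "
from h import *
st()"
```

```text
t 2.17 q [-0.6041, 0.3303, 0.1233, 1.3619, -0.0018, 0.9599] p [ 0.4486 -0.3103  0.2299] z [ 0.0006 -0.0026 -1.    ] y [1.     0.0068 0.0006] yaw_y 0.39 F [0.5862 0.4077 1.1343] T [-0.0196  0.0059  0.0071] w 0.0427351575230924 g 0.0
```

step_arm(
  targets="0 -0.005 0 -0.1 0 0 0; 0 -0.005 0 -0.17 0 0 0; 0 -0.005 0 -0.204 0 0 0; 0 -0.005 0 -0.204 0 0 0; 0 -0.005 0 -0.204 0 0 0; -1 -0.005 0 -0.204 0 0 0; -1 -0.005 0 -0.204 0 0 0; -1 -0.005 0 -0.204 0 0 0; -1 -0.005 0 -0.204 0 0 0; -1 -0.005 0 -0.204 0 0 0",
)

```text
clock: 3.0
eef_pos: [0.446, -0.3049, 0.1319]
tool_rot: [0.703, 0.711, 0.0, 0.002]
ft_force: [-0.4, 0.9, 6.5]
grip_width: 0.0123
grasp_force: 58.6
```

```bash
python3 -c "
from h import *
st()"
```

```text
t 3.0 q [-0.5997, 0.3782, -0.07, 1.118, 0.0001, 0.9589] p [ 0.446  -0.3049  0.1319] z [ 0.0039 -0.0026 -1.    ] y [0.9999 0.0122 0.0038] yaw_y 0.7 F [-0.3847  0.8895  6.5373] T [ 0.152   0.163  -0.0323] w 0.012256417142613274 g 58.580629308989955
```

step_arm(
  targets="-1 0.0047 -0.0002 0 0 0 -0.1; -1 0.0094 -0.0007 0 0 0 -0.2; -1 0.014 -0.0017 0 0 0 -0.3; -1 0.0185 -0.0029 0 0 0 -0.4; -1 0.023 -0.0046 0 0 0 -0.5; -1 0.0272 -0.0065 0 0 0 -0.6; -1 0.0313 -0.0088 0 0 0 -0.7; -1 0.0353 -0.0115 0 0 0 -0.8; -1 0.039 -0.0144 0 0 0 -0.9; -1 0.0424 -0.0176 0 0 0 -1",
)

```text
clock: 3.83
eef_pos: [0.4669, -0.3139, 0.1316]
tool_rot: [0.922, 0.386, 0.001, 0.002]
ft_force: [-0.1, -0.7, 4.8]
grip_width: 0.0124
grasp_force: 58.4
```

step_arm(
  targets="-1 0.0032 -0.0035 0 0 0 -0.1; -1 0.0061 -0.0072 0 0 0 -0.2; -1 0.0087 -0.0111 0 0 0 -0.3; -1 0.011 -0.0152 0 0 0 -0.4; -1 0.013 -0.0195 0 0 0 -0.5; -1 0.0146 -0.0239 0 0 0 -0.6; -1 0.0159 -0.0284 0 0 0 -0.7; -1 0.0168 -0.033 0 0 0 -0.8; -1 0.0174 -0.0377 0 0 0 -0.9; -1 0.0176 -0.0424 0 0 0 -1",
)

```text
clock: 4.67
eef_pos: [0.4751, -0.3352, 0.1314]
tool_rot: [1.0, 0.004, 0.001, 0.001]
ft_force: [-1.2, 0.1, 5.1]
grip_width: 0.0122
grasp_force: 58.4
```

```bash
python3 -c "
from h import *
st()"
```

```text
t 4.67 q [-0.6137, 0.4564, 0.0506, 1.1618, -0.0013, 2.5198] p [ 0.4751 -0.3352  0.1314] z [ 0.0018 -0.0029 -1.    ] y [ 0.0081 -1.      0.0029] yaw_y -89.54 F [-1.2154  0.1013  5.0534] T [-0.0588  0.6093  0.0244] w 0.012198129012545238 g 58.36454138159752
```

step_arm(
  targets="-1 -0.0002 -0.0052 0 0 0 -0.111; -1 -0.0009 -0.0104 0 0 0 -0.222; -1 -0.002 -0.0155 0 0 0 -0.333; -1 -0.0036 -0.0205 0 0 0 -0.444; -1 -0.0061 -0.0263 0 0 0 -0.578; -1 -0.0061 -0.0263 0 0 0 -0.578; 0 -0.0061 -0.0263 0 0 0 -0.578; 0 -0.0061 -0.0263 0 0 0 -0.578; 0 -0.0061 -0.0263 0.08 0 0 -0.578; 0 -0.0061 -0.0263 0.16 0 0 -0.578",
)

```text
clock: 5.5
eef_pos: [0.4697, -0.3456, 0.2071]
tool_rot: [0.976, -0.219, -0.004, -0.002]
ft_force: [0.9, -1.3, -0.0]
grip_width: 0.0425
grasp_force: 0.0
```

```bash
cat > fit.py <<'E'
# planar model: r,z of TCP vs q1,q2 with tool pitch p=q1-q2+q3 (0=horizontal fwd, 90=down)
from h import *
from scipy.optimize import least_squares
E
python3 - <<'E'
from h import *
st()
from scipy.optimize import least_squares
D=[((.2072,.4544,.2305),(.2413,.0039,1.3352)),((.4486,-.3103,.2299),(.3303,.1233,1.3619)),((.446,-.3049,.1319),(.3782,-.07,1.118)),((.4751,-.3352,.1314),(.4564,.0506,1.1618))]
def f(x,q):
    h,a,b,L=x[:4]; q1,q2,q3=q; e=q1-q2; p=e+q3  # a up at zero, forearm horizontal at zero
    return np.array([a*np.sin(q1)+b*np.cos(e)+x[4]*np.sin(e)+L*np.cos(p), h+a*np.cos(q1)-b*np.sin(e)+x[4]*np.cos(e)-L*np.sin(p)])
r=least_squares(lambda x:np.concatenate([np.r_[(f(x,q)-[np.hypot(p[0],p[1]),p[2]])*1000] for p,q in D]+[ (x-[.15,.3,.3,.2,0])*3]),[.15,.3,.3,.2,0])
print(r.x,r.fun[:8])
E
```

```text
t 5.5 q [-0.6345, 0.4238, 0.2018, 1.3568, 0.0002, 2.9485] p [ 0.4697 -0.3456  0.2071] z [-0.0062  0.0049 -1.    ] y [-0.4272 -0.9041 -0.0017] yaw_y -115.29 F [ 0.9259 -1.2694 -0.0283] T [-0.0864 -0.1113  0.0135] w 0.04250600352946379 g 0.0
[0.1354 0.4949 0.3907 0.3021 0.0089] [ 0.1639  0.0755 -0.1654 -0.0944 -0.1386 -0.0151  0.1435  0.0342]
```

step_arm(
  targets="0 -0.06 0.03 0.1 0 0 0.15; 0 -0.12 0.06 0.1 0 0 0.3; 0 -0.22 0.116 0.1 0 0 0.45; 0 -0.22 0.116 0.1 0 0 0.6; 0 -0.22 0.116 0.1 0 0 0.75; 0 -0.22 0.116 0.1 0 0 0.9; 0 -0.22 0.116 0.1 0 0 1",
)

```text
clock: 6.08
eef_pos: [0.3614, -0.289, 0.26]
tool_rot: [0.985, 0.174, 0.001, 0.001]
ft_force: [-0.4, -0.1, -0.3]
grip_width: 0.0428
grasp_force: 0.0
```

step_arm(
  targets="0 0 0 0 0 0 1; 0 0 0 0 0 0 1; 0 0 0 0 0 0 1; 0 0 0 0 0 0 1; 0 0 0 0 0 0 1; 0 0 0 0 0 0 1; 0 0 0 0 0 0 1",
)

```text
clock: 6.67
eef_pos: [0.3618, -0.2891, 0.2595]
tool_rot: [0.843, 0.537, 0.0, 0.0]
ft_force: [1.0, -0.3, 0.1]
grip_width: 0.0426
grasp_force: 0.0
```

step_arm(
  targets="0 0 0 0 0 0 1; 0 0 0 0 0 0 1; 0 0 0 0 0 0 1; 0 0 0 0 0 0 1; 0 0 0 0 0 0 1; 0 0 0 0 0 0 1; 0 0 0 0 0 0 1",
)

```text
clock: 7.25
eef_pos: [0.3618, -0.2891, 0.2594]
tool_rot: [0.574, 0.819, 0.0, 0.0]
ft_force: [0.1, 0.3, -0.6]
grip_width: 0.0424
grasp_force: 0.0
```

step_arm(
  targets="0 0 0 0 0 0 1; 0 0 0 0 0 0 1; 0 0 0 0 0 0 1; 0 0 0 0 0 0 1; 0 0 0 0 0 0 1; 0 0 0 0 0 0 1; 0 0 0 0 0 0 1",
)

```text
clock: 7.83
eef_pos: [0.3618, -0.2891, 0.2595]
tool_rot: [0.217, 0.976, 0.0, 0.0]
ft_force: [-0.1, -1.1, -0.5]
grip_width: 0.0431
grasp_force: 0.0
```

step_arm(
  targets="0 0 0 0 -0.211 -0.453 0; 0 0 0 0 -0.211 -0.453 0; 0 0 0 0 -0.211 -0.453 0; 0 0 0 0 -0.423 -0.906 0; 0 0 0 0 -0.423 -0.906 0; 0 0 0 0 -0.423 -0.906 0; 0 0 0 0 -0.423 -0.906 0; 0 0 0 0 -0.423 -0.906 0",
)

```text
clock: 8.5
eef_pos: [0.3586, -0.2867, 0.2556]
tool_rot: [0.204, 0.902, -0.081, 0.372]
ft_force: [-0.7, 0.1, 0.7]
grip_width: 0.0425
grasp_force: 0.0
```

Run:
```python
from h import *
st()
t=np.mean([bot.camera("top").astype(float) for _ in range(2)],0)[:,:,::-1]
s=np.mean([bot.camera("side").astype(float) for _ in range(2)],0)[:,:,::-1]
np.savez("avg2.npz",t=t,s=s)
def c(im,x,y,w,h,k):
    a=np.clip(im[y:y+h,x:x+w]*1.6,0,255).astype(np.uint8); a=cv2.resize(a,None,fx=k,fy=k,interpolation=cv2.INTER_CUBIC)
    for i in range(0,w,10):
        cv2.line(a,(i*k,0),(i*k,6),(0,255,255),1); cv2.putText(a,str(x+i),(i*k,16),0,.35,(0,0,255),1)
    for i in range(0,h,10):
        cv2.line(a,(0,i*k),(6,i*k),(0,255,255),1); cv2.putText(a,str(y+i),(7,i*k+4),0,.35,(0,0,255),1)
    return a
cv2.imwrite("pics/z2.png",np.hstack([c(t,350,245,80,100,5),c(s,255,305,80,100,5)]))
```

```text
t 8.5 q [-0.8725, -0.3517, -0.786, 0.404, 0.3023, -0.3119] p [ 0.3586 -0.2867  0.2556] z [ 0.6385 -0.2976 -0.7098] y [0.4274 0.904  0.0055] yaw_y 64.7 F [-0.6903  0.0892  0.6878] T [0.3085 0.6211 0.022 ] w 0.0425366260167072 g 0.0
```

View pics/z2.png

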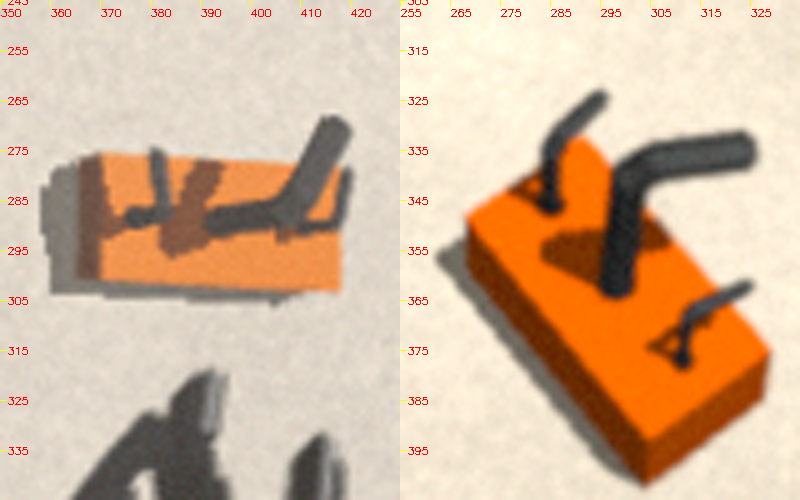

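Key turned: the short arm now points outward (top: bend ≈(407,288), tip ≈(416.5,271.5); side: bend ≈(301,340), tip ≈(328,335), base in hole ≈(298,363)). Both hands' fingers are clear of it.

Run:
```python
from h import *
b=onz("top",(406.2,287.5),.15); t=onz("top",(416.3,271.5),.15); d=t-b; print(b,t,np.hypot(*d[:2]),np.degrees(np.arctan2(d[1],d[0])))
b=onz("side",(303,337.5),.148); t=onz("side",(327,334.2),.148); d=t-b; print(b,t,np.hypot(*d[:2]),np.degrees(np.arctan2(d[1],d[0])))
print(onz("side",(298,361.5),.05), onz("side",(300,345),.12))
print(proj("top",[[.4446,-.335,.148],[.4446+.049*.906,-.335-.049*.423,.148]]),proj("side",[[.4446,-.335,.148],[.4446+.049*.906,-.335-.049*.423,.148]]))
```

```text
[ 0.4454 -0.3323  0.15  ] [ 0.4843 -0.3549  0.15  ] 0.044953893575988634 -30.19831064000781
[ 0.4525 -0.338   0.148 ] [ 0.4944 -0.3588  0.148 ] 0.04682648990348277 -26.34849054605953
[ 0.4456 -0.3349  0.05  ] [ 0.4478 -0.336   0.12  ]
[[407.053  287.9858]
 [416.3853 269.5531]] [[298.7284 338.4449]
 [323.7676 334.4776]]
```

step_arm(
  targets="0 0.027 -0.018 -0.08 0 0 0; 0 0.054 -0.037 -0.165 0 0 0; 0 0.054 -0.037 -0.165 0 0 0; 0 0.1 -0.058 -0.217 0 0 0; 0 0.147 -0.08 -0.269 0 0 0; 0 0.17 -0.09 -0.295 0 0 0; 0 0.194 -0.102 -0.321 0 0 0; 0 0.194 -0.102 -0.321 0 0 0; 0 0.194 -0.102 -0.321 0 0 0",
)

```text
clock: 9.45
eef_pos: [0.46, -0.3408, 0.0989]
tool_rot: [0.202, 0.902, -0.082, 0.374]
ft_force: [0.1, 0.8, 0.4]
grip_width: 0.0431
grasp_force: 0.0
```

step_arm(
  targets="-1 0 0 0 0 0 0; -1 0 0 0 0 0 0; -1 0 0 0 0 0 0; -1 0 0 0 0 0 0; -1 0 0 0 0 0 0; -1 0 0 0 0 0 0",
)

```text
clock: 9.95
eef_pos: [0.459, -0.3412, 0.1006]
tool_rot: [0.202, 0.901, -0.083, 0.375]
ft_force: [-3.3, 0.1, 5.8]
grip_width: 0.0129
grasp_force: 59.4
```

```bash
python3 -c "
from h import *
st()"
```

```text
t 9.95 q [-0.7575, 0.1925, -0.8655, -0.25, 0.2241, -0.2252] p [ 0.459  -0.3412  0.1006] z [ 0.6422 -0.3014 -0.7048] y [0.4269 0.9043 0.0023] yaw_y 64.73 F [-3.2665  0.0532  5.7597] T [-0.0755  0.5516 -0.1335] w 0.012856244923286868 g 59.3786544771865
```

step_arm(
  targets="-1 0 0 0.04 0 0 0; -1 0 0 0.1 0 0 0; -1 0 0 0.16 0 0 0; -1 0 0 0.22 0 0 0; -1 0 0 0.28 0 0 0; -1 0 0 0.32 0 0 0; -1 0 0 0.32 0 0 0",
)

```text
clock: 10.53
eef_pos: [0.4602, -0.3416, 0.2649]
tool_rot: [0.202, 0.9, -0.084, 0.377]
ft_force: [0.4, -0.0, -1.7]
grip_width: 0.013
grasp_force: 60.2
```

Run:
```python
from h import *
st()
for f in("avg.npz","avg2.npz"):
  d=np.load(f)
  for n,i,boxes in(("top",d["t"],((288,234,301,244,.033),(276,227,287,235,.042))),("side",d["s"],((263,254,276,265,.033),(258,235,272,246,.042)))):
    r=np.clip(i[...,2]-(i[...,1]+i[...,0])/2-12,0,None)
    for x0,y0,x1,y1,z in boxes:
        w=r[y0:y1,x0:x1]; v,u=np.mgrid[y0:y1,x0:x1]; c=np.array([(u*w).sum(),(v*w).sum()])/w.sum()
        print(f,n,c.round(2),w.max().round(0),[onz(n,c,zz)[:2].round(4) for zz in (z-.006,z,z+.006)])
d=np.load("avg.npz")
# bolt head: bright ring/dark hole weighted
for n,i,(x0,y0,x1,y1) in(("top",d["t"],(291,226,299,234)),("side",d["s"],(272,245,281,252))):
    g=i.mean(2); w=np.clip(85-g,0,None)[y0:y1,x0:x1]; v,u=np.mgrid[y0:y1,x0:x1]; c=np.array([(u*w).sum(),(v*w).sum()])/w.sum(); print(n,c,onz(n,c,.056),onz(n,c,.05))
# jaw edges in top: bright strip fit
g=d["t"].mean(2)
pts=[]
for v in range(215,250):
    row=g[v,272:290]; k=np.clip(row-165,0,None); 
    if k.sum()>30: pts.append((272+(k*np.arange(18)).sum()/k.sum(),v))
print(len(pts)); 
P=np.array([onz("top",p,.042)[:2] for p in pts]); l=cv2.fitLine(P.astype(np.float32),cv2.DIST_HUBER,0,.001,.001).ravel(); print(l,np.degrees(np.arctan2(l[1],l[0])))
print(g[[216,222,238,246],272:290].astype(int))
```

```text
t 10.53 q [-0.7569, -0.1105, -0.6101, 0.3029, 0.2249, -0.225] p [ 0.4602 -0.3416  0.2649] z [ 0.6456 -0.3031 -0.701 ] y [0.426  0.9047 0.0012] yaw_y 64.78 F [ 0.4073 -0.0279 -1.6997] T [0.3834 0.8681 0.0006] w 0.012967631747532375 g 60.16885779798031
avg.npz top [294.69 238.37] 30.0 [array([ 0.5531, -0.0725]), array([ 0.5521, -0.0722]), array([ 0.5511, -0.0719])]
avg.npz top [280.17 230.74] 23.0 [array([ 0.5681, -0.032 ]), array([ 0.567 , -0.0319]), array([ 0.566 , -0.0319])]
avg.npz side [269.73 259.03] 32.0 [array([ 0.5551, -0.0681]), array([ 0.5527, -0.0719]), array([ 0.5502, -0.0757])]
avg.npz side [263.61 241.78] 32.0 [array([ 0.5689, -0.0208]), array([ 0.5664, -0.0249]), array([ 0.5638, -0.0291])]
avg2.npz top [294.68 238.37] 29.0 [array([ 0.5531, -0.0725]), array([ 0.5521, -0.0722]), array([ 0.5512, -0.0719])]
avg2.npz top [280.13 230.74] 25.0 [array([ 0.5681, -0.0319]), array([ 0.567 , -0.0318]), array([ 0.5659, -0.0318])]
avg2.npz side [269.74 259.01] 35.0 [array([ 0.5552, -0.068 ]), array([ 0.5527, -0.0719]), array([ 0.5503, -0.0757])]
avg2.npz side [263.57 241.74] 34.0 [array([ 0.5689, -0.0206]), array([ 0.5664, -0.0248]), array([ 0.5638, -0.0289])]
top [294.6746 229.3164] [ 0.5721 -0.069   0.056 ] [ 0.5732 -0.0693  0.05  ]
side [275.8133 248.0605] [ 0.5737 -0.0676  0.056 ] [ 0.5764 -0.0637  0.05  ]
0Traceback (most recent call last):
  File "<stdin>", line 21, in <module>
cv2.error: OpenCV(4.12.0) /io/opencv/modules/imgproc/src/linefit.cpp:618: error: (-215:Assertion failed) npoints2 >= 0 || npoints3 >= 0 in function 'fitLine'
```

step_arm(
  targets="-1 0 0.06 0.02 0.07 0.15 0; -1 0.02 0.12 0.02 0.14 0.3 0; -1 0.03 0.18 0.02 0.21 0.45 0; -1 0.04 0.24 0.02 0.28 0.6 0; -1 0.04 0.28 0.02 0.35 0.75 0; -1 0.04 0.28 0.02 0.42 0.9 0; -1 0.04 0.28 0.02 0.426 0.905 0",
)

```text
clock: 11.12
eef_pos: [0.4796, -0.1986, 0.2668]
tool_rot: [0.218, 0.976, 0.002, -0.004]
ft_force: [1.3, -1.6, -3.2]
grip_width: 0.013
grasp_force: 60.1
```

step_arm(
  targets="-1 0.01 0.02 0 0.07 0.15 0; -1 0.02 0.05 0 0.14 0.3 0; -1 0.03 0.07 0 0.21 0.45 0; -1 0.04 0.1 0 0.28 0.6 0; -1 0.04 0.1 0 0.35 0.75 0; -1 0.04 0.1 0 0.42 0.9 0; -1 0.04 0.1 0 0.426 0.905 0; -1 0.04 0.1 0 0.426 0.905 0",
)

```text
clock: 11.78
eef_pos: [0.4546, -0.1332, 0.2181]
tool_rot: [0.206, 0.906, 0.083, -0.36]
ft_force: [0.3, -0.4, -4.4]
grip_width: 0.0132
grasp_force: 60.1
```

```bash
python3 -c "
from h import *
st()"
```

```text
t 11.78 q [-0.3351, 0.8273, 0.6478, 2.145, 0.0784, 0.0805] p [ 0.4546 -0.1332  0.2181] z [-0.6185  0.2984 -0.7269] y [0.4326 0.9016 0.0019] yaw_y 64.36 F [ 0.2783 -0.4492 -4.366 ] T [-0.5249 -1.0518 -0.0326] w 0.01315947116419501 g 60.066963457502425
```

step_arm(
  targets="-1 0.02 0.03 -0.06 0 0 0.15; -1 0.043 0.062 -0.12 0 0 0.3; -1 0.043 0.062 -0.137 0 0 0.45; -1 0.043 0.062 -0.137 0 0 0.6; -1 0.043 0.062 -0.137 0 0 0.75; -1 0.043 0.062 -0.137 0 0 0.9; -1 0.043 0.062 -0.137 0 0 1; -1 0.043 0.062 -0.137 0 0 1",
)

```text
clock: 12.45
eef_pos: [0.4781, -0.1001, 0.1561]
tool_rot: [-0.16, 0.918, -0.06, -0.357]
ft_force: [-0.8, -0.2, -3.6]
grip_width: 0.0131
grasp_force: 60.1
```

step_arm(
  targets="-1 0.01 0.015 -0.03 0 0 0.15; -1 0.02 0.03 -0.06 0 0 0.3; -1 0.0326 0.0422 -0.087 0 0 0.45; -1 0.0326 0.0422 -0.087 0 0 0.45; -1 0.0326 0.0422 -0.087 0 0 0.45; -1 0.0326 0.0422 -0.087 0 0 0.45",
)

```text
clock: 12.95
eef_pos: [0.4942, -0.0822, 0.1131]
tool_rot: [-0.315, 0.877, -0.121, -0.342]
ft_force: [0.3, -0.4, -3.7]
grip_width: 0.013
grasp_force: 60.1
```

Run:
```python
from h import *
o,m=st()
t=np.mean([bot.camera("top").astype(float) for _ in range(2)],0)[:,:,::-1]
s=np.mean([bot.camera("side").astype(float) for _ in range(2)],0)[:,:,::-1]
np.savez("avg3.npz",t=t,s=s)
def c(im,x,y,w,h,k):
    a=np.clip(im[y:y+h,x:x+w]*1.8,0,255).astype(np.uint8); a=cv2.resize(a,None,fx=k,fy=k,interpolation=cv2.INTER_CUBIC)
    for i in range(0,w,10):
        cv2.line(a,(i*k,0),(i*k,6),(0,255,255),1); cv2.putText(a,str(x+i),(i*k,16),0,.35,(0,0,255),1)
    for i in range(0,h,10):
        cv2.line(a,(0,i*k),(6,i*k),(0,255,255),1); cv2.putText(a,str(y+i),(7,i*k+4),0,.35,(0,0,255),1)
    return a
cv2.imwrite("pics/z3.png",np.hstack([c(t,250,190,80,110,5),c(s,230,170,80,110,5)]))
```

```text
t 12.95 q [0.0731, 0.8155, 0.3705, 1.7706, -0.3996, -0.4811] p [ 0.4942 -0.0822  0.1131] z [-0.5238 -0.4285 -0.7362] y [-0.6352  0.7723  0.0025] yaw_y 129.44 F [ 0.2708 -0.3549 -3.713 ] T [ 0.6908 -0.8382  0.0536] w 0.013010825753525105 g 60.079517494887114
```

View pics/z3.png

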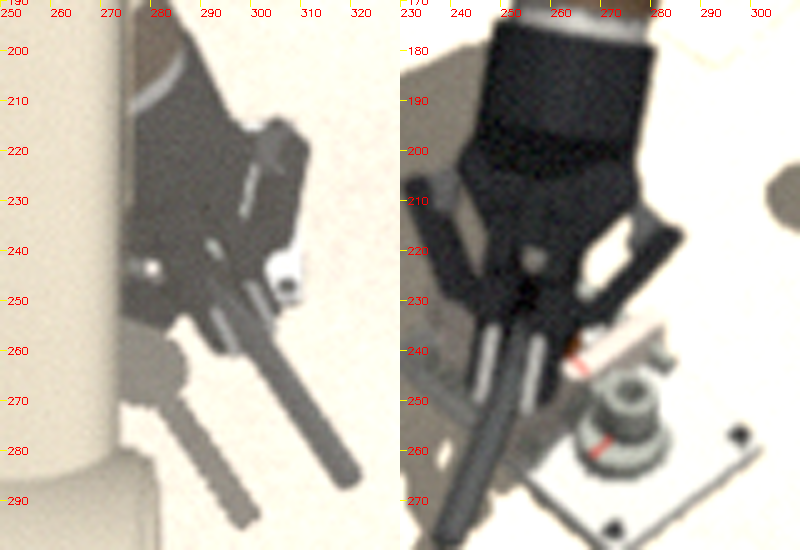

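Both views show the key held flipped, with the long arm out toward the viewer (tip at top ≈(318,286), side ≈(238,277)). The bolt is still free below, at side (276,248). Next I'll check the key's pitch by triangulating the tip.

Run:
```python
from h import *
o=bot.get_obs(); t=R.from_quat(o["tool_rot"]).as_matrix()[:,2]; G=o["eef_pos"]-.019*t
print(G)
for a in((317.3,285.0),(317.8,284),(316.8,286)):
    for b in((239,276.5),):
        T,e=tri(a,b); d=T-G; print(T,e,np.linalg.norm(d),"az",np.degrees(np.arctan2(d[1],d[0])),"el",np.degrees(np.arcsin(d[2]/np.linalg.norm(d))))
# lines of sight: long arm centerline in each view -> plane normals -> direction
A1,A2=(302.5,262),(316.5,283.5); B1,B2=(250.8,251),(241,271)
n1=np.cross(ray("top",A1)[1],ray("top",A2)[1]); n2=np.cross(ray("side",B1)[1],ray("side",B2)[1]); d=np.cross(n1,n2); d/=np.linalg.norm(d); print(d,"az",np.degrees(np.arctan2(d[1],d[0])),"el",np.degrees(np.arcsin(d[2])))
P=[G+ x*np.array([np.cos(np.radians(219.4)),np.sin(np.radians(219.4)),0]) for x in(.02,.099)]
print(proj("top",P),proj("side",P))
```

```text
[ 0.5043 -0.0746  0.1271]
[ 0.4338 -0.1311  0.124 ] 0.002582272081210444 0.09041989225622432 az -141.28529881211182 el -1.9248074997739284
[ 0.435  -0.1316  0.1242] 3.235037326176672e-05 0.08980645719545302 az -140.55615131991016 el -1.8125382288080985
[ 0.4326 -0.1306  0.1239] 0.0051959138739759905 0.09105332667572905 az -142.00350595338404 el -2.0172504765223684
[ 0.7884  0.6086 -0.0898] az 37.664960205216204 el -5.1522031583542915
[[301.0927 259.201 ]
 [320.1764 287.3021]] [[249.014  250.988 ]
 [237.4957 279.137 ]]
```

step_arm(
  targets="-1 0.03 -0.012 0 -0.027 0.033 0; -1 0.06 -0.025 0 -0.027 0.033 0; -1 0.082 -0.034 -0.003 -0.027 0.033 0; -1 0.082 -0.034 -0.003 -0.027 0.033 0; -1 0.082 -0.034 -0.003 -0.027 0.033 0",
)

```text
clock: 13.57
eef_pos: [0.535, -0.0993, 0.1107]
tool_rot: [-0.313, 0.871, -0.126, -0.357]
ft_force: [-1.2, -0.1, -2.9]
grip_width: 0.0128
grasp_force: 60.1
```

```bash
cat >> h.py <<'E'
def c(im,x,y,w,h,k):
    a=np.clip(im[y:y+h,x:x+w]*1.8,0,255).astype(np.uint8); a=cv2.resize(a,None,fx=k,fy=k,interpolation=cv2.INTER_CUBIC)
    for i in range(0,w,10):
        cv2.line(a,(i*k,0),(i*k,6),(0,255,255),1); cv2.putText(a,str(x+i),(i*k,16),0,.35,(0,0,255),1)
    for i in range(0,h,10):
        cv2.line(a,(0,i*k),(6,i*k),(0,255,255),1); cv2.putText(a,str(y+i),(7,i*k+4),0,.35,(0,0,255),1)
    return a
def av(n,k=2): return np.mean([bot.camera(n).astype(float) for _ in range(k)],0)[:,:,::-1]
E
python3 - <<'E'
from h import *
o,m=st()
t=av("top");s=av("side");np.savez("avg4.npz",t=t,s=s)
cv2.imwrite("pics/z4.png",np.hstack([c(t,260,195,65,90,6),c(s,240,195,65,90,6)]))
E
```

```text
t 13.57 q [0.0505, 0.9269, 0.5671, 1.8809, -0.4289, -0.4887] p [ 0.535  -0.0993  0.1107] z [-0.5429 -0.4439 -0.7129] y [-0.6358  0.7718  0.0036] yaw_y 129.48 F [-1.1926 -0.1396 -2.9453] T [ 0.7333 -0.8837  0.0696] w 0.012849699553718695 g 60.09238487575203
```

View pics/z4.png

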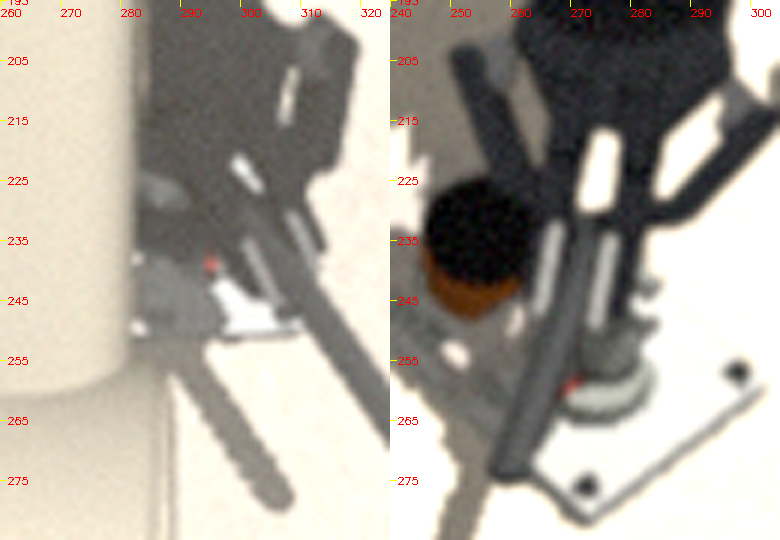

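Fingers hide the socket and short arm. The long arm shows at side (271,235)→(260,272) and top (303,236)→(322,262). I'll compare it with the predicted centreline.

Run:
```python
from h import *
o=bot.get_obs(); t=R.from_quat(o["tool_rot"]).as_matrix()[:,2]; G=o["eef_pos"]-.019*t
u=np.array([np.cos(np.radians(219.48)),np.sin(np.radians(219.48)),0])
print("G",G,proj("top",[G+x*u for x in(.04,.099)]),proj("side",[G+x*u for x in(0,.02,.07,.097)]))
d=np.load("avg4.npz")
g=d["s"].mean(2)
for v in(250,255,262,268,271,273,275): 
    r=g[v,250:285]; print("side",v,r.astype(int).tolist())
g=d["t"].mean(2)
for v in(248,254,260,264,270,274,278): print("top",v,g[v,300:345].astype(int).tolist())
```

```text
G [ 0.5448 -0.09    0.125 ] [[313.6483 250.0499]
 [327.9026 270.6914]] [[270.5527 241.2165]
 [268.0198 247.8974]
 [261.444  265.2408]
 [257.742  275.0038]]
side 250 [64, 66, 62, 63, 60, 63, 63, 63, 63, 82, 93, 81, 61, 54, 49, 41, 42, 48, 53, 55, 46, 39, 45, 54, 57, 54, 43, 41, 49, 59, 65, 60, 70, 93, 119]
side 255 [95, 116, 109, 75, 58, 58, 58, 57, 58, 57, 56, 58, 52, 43, 43, 47, 52, 53, 50, 40, 41, 35, 39, 45, 48, 52, 59, 59, 61, 61, 56, 75, 105, 121, 138]
side 262 [61, 59, 60, 60, 63, 63, 57, 53, 52, 51, 47, 42, 47, 53, 55, 54, 48, 41, 47, 58, 82, 89, 95, 97, 102, 100, 96, 93, 87, 81, 73, 80, 101, 128, 141]
side 268 [71, 71, 72, 71, 69, 63, 62, 52, 46, 43, 50, 54, 56, 51, 49, 75, 116, 138, 146, 145, 143, 143, 143, 144, 146, 145, 145, 143, 145, 146, 146, 145, 145, 144, 144]
side 271 [101, 75, 68, 68, 70, 67, 53, 45, 40, 48, 50, 54, 55, 71, 111, 136, 143, 141, 141, 144, 144, 145, 144, 143, 143, 140, 142, 144, 144, 144, 145, 147, 144, 142, 134]
side 273 [140, 101, 73, 68, 71, 64, 45, 35, 44, 45, 46, 43, 44, 55, 90, 120, 138, 145, 143, 141, 141, 133, 121, 118, 132, 141, 143, 144, 143, 
[... 1075 characters left out ...]
43, 143, 145, 145]
top 270 [81, 80, 76, 81, 102, 123, 136, 142, 141, 140, 139, 143, 142, 143, 143, 141, 141, 142, 143, 144, 145, 143, 144, 147, 134, 106, 79, 69, 85, 123, 141, 146, 146, 146, 147, 146, 146, 146, 142, 144, 142, 144, 144, 143, 139]
top 274 [97, 83, 79, 81, 77, 78, 84, 106, 132, 140, 142, 140, 141, 140, 142, 142, 142, 142, 139, 143, 140, 142, 141, 143, 144, 146, 144, 145, 147, 144, 143, 143, 141, 143, 145, 145, 147, 144, 142, 147, 146, 143, 146, 147, 144]
top 278 [141, 141, 127, 99, 81, 80, 81, 78, 88, 128, 142, 142, 140, 139, 141, 143, 140, 142, 147, 148, 146, 146, 145, 146, 145, 142, 142, 146, 146, 145, 144, 145, 143, 143, 144, 142, 141, 141, 144, 145, 145, 144, 143, 141, 141]
```

step_arm(
  targets="-1 -0.004 -0.001 0 0 0 0; -1 -0.004 -0.001 -0.02 0 0 0; -1 -0.004 -0.001 -0.034 0 0 0; -1 -0.004 -0.001 -0.04 0 0 0; -1 -0.004 -0.001 -0.044 0 0 0; -1 -0.004 -0.001 -0.048 0 0 0; -1 -0.004 -0.001 -0.05 0 0 0; -1 -0.004 -0.001 -0.05 0 0 0",
)

```text
clock: 14.43
eef_pos: [0.5325, -0.0993, 0.0884]
tool_rot: [-0.315, 0.87, -0.127, -0.358]
ft_force: [-1.7, 0.4, 7.9]
grip_width: 0.013
grasp_force: 61.3
```

```bash
python3 -c "
from h import *
st()"
```

```text
t 14.43 q [0.0519, 0.9408, 0.5339, 1.8349, -0.4311, -0.4898] p [ 0.5325 -0.0993  0.0884] z [-0.5425 -0.4466 -0.7115] y [-0.6385  0.7696  0.0037] yaw_y 129.68 F [-1.7164  0.3624  7.9066] T [ 0.1301  0.4496 -0.2589] w 0.013025461590693043 g 61.29054623655975
```

step_arm(
  targets="-1 0.001 -0.0013 -0.004 0 0 0.022; -1 0.002 -0.0026 -0.004 0 0 0.044; -1 0.003 -0.004 -0.004 0 0 0.066; -1 0.0042 -0.0053 -0.004 0 0 0.089; -1 0.0053 -0.0066 -0.004 0 0 0.111; -1 0.0053 -0.0066 -0.004 0 0 0.111",
)

```text
clock: 14.93
eef_pos: [0.5365, -0.1016, 0.0839]
tool_rot: [-0.352, 0.856, -0.143, -0.35]
ft_force: [3.8, 3.8, -1.6]
grip_width: 0.0132
grasp_force: 61.0
```

step_arm(
  targets="-1 -0.002 0.0026 0 0 0 -0.044; -1 -0.0042 0.0053 0 0 0 -0.089; -1 -0.0063 0.008 0 0 0 -0.133; -1 -0.0084 0.0106 0 0 0 -0.178; -1 -0.0106 0.0132 0 0 0 -0.222; -1 -0.0106 0.0132 0 0 0 -0.222",
)

```text
clock: 15.43
eef_pos: [0.5312, -0.0954, 0.0835]
tool_rot: [-0.275, 0.884, -0.11, -0.361]
ft_force: [4.3, 5.6, 0.4]
grip_width: 0.0128
grasp_force: 61.3
```

```bash
python3 -c "
from h import *
st()"
```

```text
t 15.43 q [0.0341, 0.9695, 0.5799, 1.8725, -0.3832, -0.4294] p [ 0.5312 -0.0954  0.0835] z [-0.5783 -0.3938 -0.7145] y [-0.5658  0.8245  0.0036] yaw_y 124.46 F [4.3105 5.6001 0.4331] T [ 1.4107 -1.58   -0.0956] w 0.012827634731269261 g 61.310190791264176
```

step_arm(
  targets="-1 0.0026 -0.0033 0 0 0 0.055; -1 0.0026 -0.0033 -0.006 0 0 0.055; -1 0.0026 -0.0033 -0.012 0 0 0.055; -1 0.0026 -0.0033 -0.018 0 0 0.055; -1 0.0026 -0.0033 -0.022 0 0 0.055; -1 0.0026 -0.0033 -0.022 0 0 0.055",
)

```text
clock: 15.93
eef_pos: [0.5324, -0.097, 0.0728]
tool_rot: [-0.295, 0.878, -0.119, -0.359]
ft_force: [4.8, 4.2, 0.7]
grip_width: 0.0129
grasp_force: 61.4
```

```bash
python3 -c "
from h import *
st()"
```

```text
t 15.93 q [0.0435, 0.9673, 0.5474, 1.831, -0.4067, -0.4586] p [ 0.5324 -0.097   0.0728] z [-0.5599 -0.4203 -0.7141] y [-0.6025  0.7981  0.0026] yaw_y 127.05 F [4.7791 4.2102 0.6755] T [ 1.3048 -1.5881  0.0049] w 0.012851593714178359 g 61.36027463246137
```

step_arm(
  targets="-1 0.001 0.001 -0.003 0 0 0; -1 0.001 0.001 -0.006 0 0 0; -1 0.001 0.001 -0.009 0 0 0; -1 0.001 0.001 -0.012 0 0 0; -1 0.001 0.001 -0.012 0 0 0",
)

```text
clock: 16.35
eef_pos: [0.5322, -0.0975, 0.0703]
tool_rot: [-0.295, 0.877, -0.12, -0.36]
ft_force: [1.0, 3.3, 13.5]
grip_width: 0.013
grasp_force: 63.0
```

```bash
python3 -c "
from h import *
st()"
```

```text
t 16.35 q [0.0439, 0.9709, 0.5458, 1.8281, -0.4092, -0.4584] p [ 0.5322 -0.0975  0.0703] z [-0.5606 -0.4229 -0.712 ] y [-0.604   0.797   0.0022] yaw_y 127.16 F [ 1.0052  3.296  13.5019] T [ 0.2479  0.1451 -0.1434] w 0.012977936614761518 g 63.017428535968065
```

step_arm(
  targets="-1 0 0 0.004 0 0 0; -1 0 0 0.004 0 0 0; 0 0 0 0.004 0 0 0; 0 0 0 0.004 0 0 0; 0 0 0 0.004 0 0 0; 0 0 0 0.004 0 0 0; 0 0.056 0.042 0.075 0 0 0; 0 0.112 0.084 0.146 0 0 0; 0 0.112 0.084 0.146 0 0 0",
)

```text
clock: 17.1
eef_pos: [0.5894, -0.0539, 0.1404]
tool_rot: [-0.295, 0.878, -0.12, -0.356]
ft_force: [-6.3, 1.9, 3.6]
grip_width: 0.0426
grasp_force: 0.0
```

step_arm(
  targets="0 -0.03 -0.02 0.04 0.1 -0.13 0; 0 -0.06 -0.04 0.04 0.2 -0.26 0; 0 -0.1 -0.08 0.04 0.3 -0.39 0; 0 -0.14 -0.1 0.04 0.4 -0.52 0; 0 -0.171 -0.127 0.04 0.5 -0.65 0; 0 -0.171 -0.127 0.04 0.599 -0.79 0; 0 -0.171 -0.127 0.04 0.599 -0.79 0; 0 -0.171 -0.127 0.04 0.599 -0.79 0",
)

```text
clock: 17.77
eef_pos: [0.4964, -0.1208, 0.1596]
tool_rot: [-0.317, 0.948, 0.002, 0.001]
ft_force: [-1.5, -0.6, -0.3]
grip_width: 0.043
grasp_force: 0.0
```

Run:
```python
from h import *
o,m=st()
t=av("top");s=av("side");np.savez("avg5.npz",t=t,s=s)
cv2.imwrite("pics/z5.png",np.hstack([c(t,250,205,80,80,5),c(s,230,210,80,80,5)]))
```

```text
t 17.77 q [-0.2413, 0.3049, -0.0996, 1.1665, 0.0044, -0.886] p [ 0.4964 -0.1208  0.1596] z [ 0.0008  0.0043 -1.    ] y [-0.6009  0.7993  0.003 ] yaw_y 126.94 F [-1.4905 -0.6152 -0.3484] T [ 0.0438  0.0866 -0.004 ] w 0.04295974581538347 g 0.0
```

View pics/z5.png

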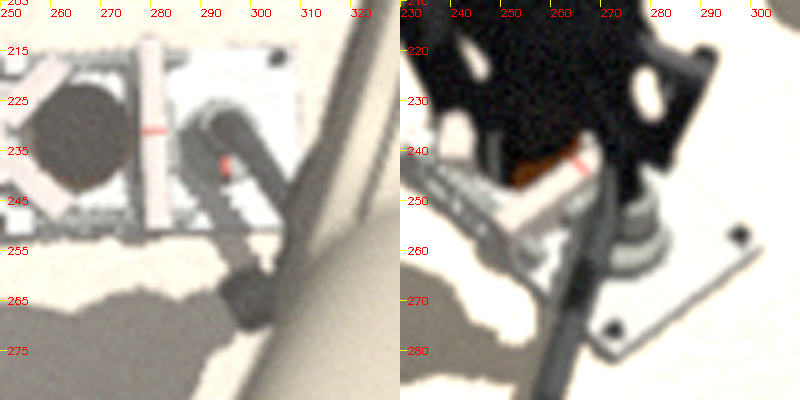

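Key is standing in the bolt by its short arm (top: bend ≈(294,231), arm heading to (306,247)). The red mark is still at (294.7,238), and the jar and jaw are unmoved. I'll regrasp it from straight above, farther out on the long arm.

step_arm(
  targets="0 0 0 -0.06 0 0 0; 0 0 0 -0.12 0 0 0; 0 0 0 -0.17 0 0 0; 0 0 0 -0.197 0 0 0; 0 0 0 -0.197 0 0 0; -1 0 0 -0.197 0 0 0; -1 0 0 -0.197 0 0 0; -1 0 0 -0.197 0 0 0; -1 0 0 -0.197 0 0 0; -1 0 0 -0.197 0 0 0",
)

```text
clock: 18.8
eef_pos: [0.5031, -0.1187, 0.0619]
tool_rot: [-0.32, 0.948, 0.001, 0.003]
ft_force: [3.3, 0.1, -2.8]
grip_width: 0.0126
grasp_force: 58.4
```

Run:
```python
from h import *
o,m=st()
B=np.array([.5708,-.0683]); p=o["eef_pos"][:2]-B; print(np.hypot(*p),np.degrees(np.arctan2(p[1],p[0]))%360)
```

```text
t 18.8 q [-0.2342, 0.4091, -0.2283, 0.9299, 0.0042, -0.8849] p [ 0.5031 -0.1187  0.0619] z [ 0.0044  0.0032 -1.    ] y [-0.6058  0.7956 -0.0001] yaw_y 127.28 F [ 3.2929  0.0616 -2.8227] T [ 0.0241 -0.6375 -0.0065] w 0.012633648104317465 g 58.44316848606468
0.08438869156174462 216.69853790548575
```

```bash
cat >> h.py <<'E'
def arc(th0,step,n,rho=.0846):
    a=np.radians(th0); out=[]
    for i in range(1,n+1):
        b=a-np.radians(step*i); x=rho*(np.cos(b)-np.cos(a))/.5; y=rho*(np.sin(b)-np.sin(a))/.5
        out.append(f"-1 {x:.4f} {y:.4f} 0 0 0 {-step*i/45:.3f}")
    print("; ".join(out))
E
python3 -c "
from h import *
arc(216.8,4.5,10);arc(171.8,4.5,10)"
```

```text
-1 -0.0075 0.0109 0 0 0 -0.100; -1 -0.0142 0.0224 0 0 0 -0.200; -1 -0.0199 0.0344 0 0 0 -0.300; -1 -0.0247 0.0468 0 0 0 -0.400; -1 -0.0285 0.0596 0 0 0 -0.500; -1 -0.0312 0.0726 0 0 0 -0.600; -1 -0.0330 0.0857 0 0 0 -0.700; -1 -0.0337 0.0990 0 0 0 -0.800; -1 -0.0334 0.1123 0 0 0 -0.900; -1 -0.0320 0.1255 0 0 0 -1.000
-1 0.0024 0.0131 0 0 0 -0.100; -1 0.0058 0.0259 0 0 0 -0.200; -1 0.0103 0.0384 0 0 0 -0.300; -1 0.0157 0.0506 0 0 0 -0.400; -1 0.0220 0.0623 0 0 0 -0.500; -1 0.0292 0.0734 0 0 0 -0.600; -1 0.0373 0.0839 0 0 0 -0.700; -1 0.0462 0.0938 0 0 0 -0.800; -1 0.0558 0.1030 0 0 0 -0.900; -1 0.0661 0.1114 0 0 0 -1.000
```

step_arm(
  targets="-1 -0.0075 0.0109 0 0 0 -0.100; -1 -0.0142 0.0224 0 0 0 -0.200; -1 -0.0199 0.0344 0 0 0 -0.300; -1 -0.0247 0.0468 0 0 0 -0.400; -1 -0.0285 0.0596 0 0 0 -0.500; -1 -0.0312 0.0726 0 0 0 -0.600; -1 -0.0330 0.0857 0 0 0 -0.700; -1 -0.0337 0.0990 0 0 0 -0.800; -1 -0.0334 0.1123 0 0 0 -0.900; -1 -0.0320 0.1255 0 0 0 -1.000",
)

```text
clock: 19.63
eef_pos: [0.487, -0.0574, 0.0621]
tool_rot: [0.069, 0.998, -0.001, 0.003]
ft_force: [3.0, -5.5, -1.1]
grip_width: 0.012
grasp_force: 59.5
```

Run:
```python
from h import *
o,m=st()
B=np.array([.5708,-.0683]); p=o["eef_pos"][:2]-B; print(np.hypot(*p),np.degrees(np.arctan2(p[1],p[0]))%360)
F=o["ft_force"];T=o["ft_torque"]; print("Mz about bolt",T[2]+p[0]*F[1]-p[1]*F[0])
```

```text
t 19.63 q [-0.1167, 0.3616, -0.3031, 0.8992, -0.0012, 0.0219] p [ 0.487  -0.0574  0.0621] z [ 0.0068 -0.002  -1.    ] y [ 0.1382  0.9904 -0.001 ] yaw_y 82.06 F [ 2.9735 -5.4697 -1.1468] T [-0.9663 -0.5262  0.6853] w 0.011971161647064398 g 59.4714951433707
0.08452998707375846 172.62401706504926
Mz about bolt 1.1115305574559375
```

step_arm(
  targets="-1 0.0024 0.0131 0 0 0 -0.100; -1 0.0058 0.0259 0 0 0 -0.200; -1 0.0103 0.0384 0 0 0 -0.300; -1 0.0157 0.0506 0 0 0 -0.400; -1 0.0220 0.0623 0 0 0 -0.500; -1 0.0292 0.0734 0 0 0 -0.600; -1 0.0373 0.0839 0 0 0 -0.700; -1 0.0462 0.0938 0 0 0 -0.800; -1 0.0462 0.0938 0 0 0 -0.8",
)

```text
clock: 20.38
eef_pos: [0.5089, -0.0103, 0.0615]
tool_rot: [0.373, 0.928, -0.001, 0.003]
ft_force: [0.6, -5.6, -0.7]
grip_width: 0.0124
grasp_force: 60.0
```

Run:
```python
from h import *
o,m=st()
B=np.array([.5708,-.0683]); p=o["eef_pos"][:2]-B; print(np.hypot(*p),np.degrees(np.arctan2(p[1],p[0]))%360)
F=o["ft_force"];T=o["ft_torque"]; print("Mz about bolt",T[2]+p[0]*F[1]-p[1]*F[0])
t=av("top",4);s=av("side",4);np.savez("avg6.npz",t=t,s=s)
cv2.imwrite("pics/z6.png",np.hstack([c(t,262,210,50,50,8),c(s,240,220,50,50,8)]))
```

```text
t 20.38 q [-0.018, 0.3955, -0.2512, 0.9196, -0.0039, 0.7459] p [ 0.5089 -0.0103  0.0615] z [ 0.0043 -0.004  -1.    ] y [0.6917 0.7222 0.0001] yaw_y 46.23 F [ 0.5723 -5.6304 -0.6862] T [-1.1493  0.0212  0.7077] w 0.012399292155232704 g 59.993826543437194
0.08478410272390505 136.86500993179686
Mz about bolt 1.0228968795901523
```

View pics/z6.png

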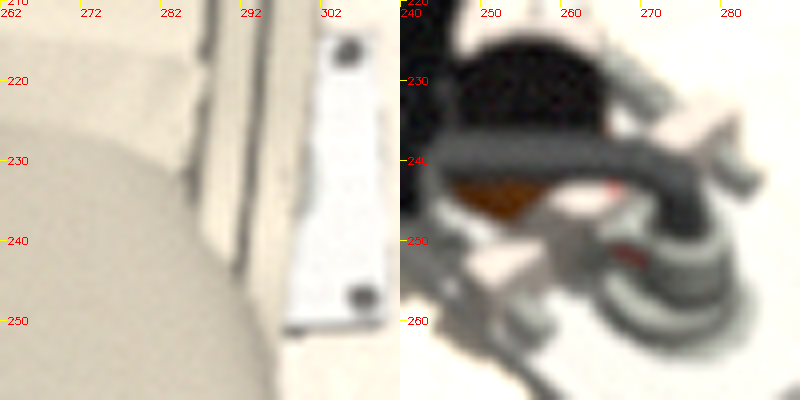

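Side view: the red cam mark is now at about (268.4,251.6), and the jaw mark is at (265.5,243). The arm hides the top view.

Run:
```python
from h import *
d=np.load("avg6.npz"); i=d["s"]; r=np.clip(i[...,2]-(i[...,1]+i[...,0])/2-8,0,None)
def cc(x0,y0,x1,y1):
    w=r[y0:y1,x0:x1]; v,u=np.mgrid[y0:y1,x0:x1]; return np.array([(u*w).sum(),(v*w).sum()])/w.sum()
c1=cc(263,248,273,255); 
i0=np.load("avg.npz")["s"]; r0=r; r=np.clip(i0[...,2]-(i0[...,1]+i0[...,0])/2-8,0,None); c0=cc(263,254,276,265)
print(c0,c1)
B=np.array([.5737,-.0676])
for z in(.031,.033,.035):
  for q in(c0,c1):
    v=onz("side",q,z)[:2]-B; print(z,np.hypot(*v).round(4),np.degrees(np.arctan2(v[1],v[0]))%360)
# predicted mark pixel for cam at clamp dir
for a in(97.5,105,112):
    print(a,proj("side",[[B[0]+.0205*np.cos(np.radians(a)),B[1]+.0205*np.sin(np.radians(a)),.033]]))
```

```text
[269.7085 259.0103] [268.302  251.4742]
0.031 0.0204 188.2936198035021
0.031 0.0208 119.04862396005173
0.033 0.0215 191.36528529846433
0.033 0.0201 122.96633749449369
0.035 0.0225 194.14958666608638
0.035 0.0195 127.14619079882364
97.5 [[270.318  249.0461]]
105 [[269.5491 249.6658]]
112 [[268.9272 250.3111]]
```

```bash
python3 -c "
from h import *
arc(135.8,4.5,5)"
```

```text
-1 0.0096 0.0092 0 0 0 -0.100; -1 0.0199 0.0175 0 0 0 -0.200; -1 0.0309 0.0251 0 0 0 -0.300; -1 0.0424 0.0317 0 0 0 -0.400; -1 0.0544 0.0374 0 0 0 -0.500
```

step_arm(
  targets="-1 0.0096 0.0092 0.004 0 0 -0.100; -1 0.0199 0.0175 0.004 0 0 -0.200; -1 0.0309 0.0251 0.004 0 0 -0.300; -1 0.0424 0.0317 0.004 0 0 -0.400; -1 0.0544 0.0374 0.004 0 0 -0.500; -1 0.0544 0.0374 0.004 0 0 -0.500; -1 0.0544 0.0374 0.004 0 0 -0.500",
)

```text
clock: 21.37
eef_pos: [0.5349, 0.0081, 0.0624]
tool_rot: [0.546, 0.838, -0.002, 0.002]
ft_force: [0.6, -5.5, -3.0]
grip_width: 0.0128
grasp_force: 61.3
```

```bash
cat > cam.py <<'E'
from h import *
o,m=st()
B=np.array([.5708,-.0683]); p=o["eef_pos"][:2]-B; print(np.hypot(*p),np.degrees(np.arctan2(p[1],p[0]))%360)
F=o["ft_force"];T=o["ft_torque"]; print("Mz about bolt",T[2]+p[0]*F[1]-p[1]*F[0])
i=av("side",4); np.save("s_last.npy",i); r=np.clip(i[...,2]-(i[...,1]+i[...,0])/2-8,0,None)
x0,y0,x1,y1=265,245,275,254; print(r[y0-5:y1,x0-5:x1].astype(int))
w=r[y0:y1,x0:x1]; v,u=np.mgrid[y0:y1,x0:x1]; q=np.array([(u*w).sum(),(v*w).sum()])/w.sum(); print(q)
for z in(.031,.032,.033):
    v=onz("side",q,z)[:2]-[.5737,-.0676]; print(z,np.hypot(*v).round(4),np.degrees(np.arctan2(v[1],v[0]))%360)
E
python3 cam.py
```

```text
t 21.37 q [0.0178, 0.4404, -0.1756, 0.9534, -0.0048, 1.1718] p [0.5349 0.0081 0.0624] z [ 0.0014 -0.0047 -1.    ] y [ 0.9144  0.4048 -0.0006] yaw_y 23.88 F [ 0.5522 -5.4787 -2.9758] T [-1.0909  0.0733  0.947 ] w 0.012751638096765376 g 61.25187354104128
0.08441434846278112 115.19776733292763
Mz about bolt 1.1016983027659404
[[ 1  6  8 13 15  6  1  0  0  0  0  0  0  0  0]
 [10  8  8 16 30 22  9  3  1  0  0  0  0  0  0]
 [11  4  4 12 30 37 24  9  3  0  0  0  0  0  0]
 [ 1  0  1  4 14 30 33 15  3  0  0  0  0  0  0]
 [ 0  0  0  0  3 12 20 13  3  0  0  0  0  0  0]
 [ 0  0  0  0  0  0  5  3  0  0  0  0  0  0  0]
 [ 0  0  0  0  0  0  0  0  0  0  0  0  0  0  0]
 [ 1  0  0  0  0  0  0  0  0  0  0  0  0  0  0]
 [ 3  1  0  0  0  0  0  0  4 15 14  0  0  0  0]
 [ 0  0  0  0  0  0  0  0  7 28 19  0  0  0  0]
 [ 0  0  0  0  0  0  0  0  0  7  2  0  0  0  0]
 [ 0  0  0  0  0  0  0  0  0  0  0  0  0  0  0]
 [ 0  0  0  0  0  0  0  0  0  0  0  0  0  0  0]
 [ 0  0  0  0  0  0  0  0  0  0  0  0  0  0  0]]
[268.9736 248.4174]
0.031 0.0254 97.76740526716391
0.032 0.0248 98.94971136184928
0.033 0.0242 100.18997341748583
```

```bash
python3 -c "
from h import *
arc(113.3,-2.5,4)
v=onz('side',(269.4,248.7),.032)[:2]-[.5737,-.0676];print(v,np.degrees(np.arctan2(v[1],v[0])))"
```

```text
-1 -0.0067 -0.0031 0 0 0 0.056; -1 -0.0133 -0.0064 0 0 0 0.111; -1 -0.0197 -0.0101 0 0 0 0.167; -1 -0.0260 -0.0140 0 0 0 0.222
[-0.0035  0.0232] 98.57331476317009
```

step_arm(
  targets="-1 -0.0067 -0.0031 0 0 0 0.056; -1 -0.0133 -0.0064 0 0 0 0.111; -1 -0.0197 -0.0101 0 0 0 0.167; -1 -0.0197 -0.0101 0 0 0 0.167",
)

```text
clock: 21.9
eef_pos: [0.5263, 0.0032, 0.063]
tool_rot: [0.489, 0.872, 0.0, 0.003]
ft_force: [3.7, -4.3, -4.4]
grip_width: 0.0127
grasp_force: 58.7
```

```bash
python3 cam.py
```

```text
t 21.9 q [0.0077, 0.4224, -0.2032, 0.9399, -0.0028, 1.0307] p [0.5263 0.0032 0.063 ] z [ 0.0053 -0.0028 -1.    ] y [0.8537 0.5208 0.0031] yaw_y 31.39 F [ 3.6831 -4.2852 -4.4465] T [-0.5396 -0.6303  0.4323] w 0.01265981395284828 g 58.71544500812888
0.08420262018614198 121.90146445389026
Mz about bolt 0.3597156604378518
[[ 0  1  6 11 18  7  0  0  0  0  0  0  0  0  0]
 [ 9  6  6 16 33 29 10  0  0  0  0  0  0  0  0]
 [ 9  4  4 12 28 39 25  9  2  0  0  0  0  0  0]
 [ 2  0  3  5 14 29 33 15  4  0  0  0  0  0  0]
 [ 0  0  1  2  5 12 19 14  2  0  0  0  0  0  0]
 [ 0  0  0  0  1  2  4  2  0  0  0  0  0  0  0]
 [ 0  0  0  0  0  0  0  0  0  0  0  0  0  0  0]
 [ 0  0  0  0  0  0  0  0  0  0  0  0  0  0  0]
 [ 0  0  0  0  0  0  0  0  1 14 15  0  0  0  0]
 [ 0  0  0  0  0  0  0  0  5 27 29  1  0  0  0]
 [ 0  0  0  0  0  0  0  0  0 11 15  0  0  0  0]
 [ 0  0  0  0  0  0  0  0  0  0  0  0  0  0  0]
 [ 0  0  0  0  0  0  0  0  0  0  0  0  0  0  0]
 [ 0  0  0  0  0  0  0  0  0  0  0  0  0  0  0]]
[269.2176 248.6746]
0.031 0.0244 97.98957116918291
0.032 0.0238 99.22722688079689
0.033 0.0232 100.5277920149351
```

step_arm(
  targets="-1 -0.0089 -0.0053 0 0 0 0.078; -1 -0.0089 -0.0053 0 0 0 0.078; -0.2 -0.0089 -0.0053 0 0 0 0.078; -0.2 -0.0089 -0.0053 0 0 0 0.078; -0.2 -0.0089 -0.0053 0 0 0 0.078; -0.2 -0.0089 -0.0053 0.04 0 0 0.078; -0.2 -0.0089 -0.0053 0.1 0 0 0.078; -0.2 -0.0089 -0.0053 0.18 0 0 0.078; -0.2 -0.0089 -0.0053 0.26 0 0 0.078; -0.2 -0.0089 -0.0053 0.3 0 0 0.078",
)

```text
clock: 22.93
eef_pos: [0.5229, 0.0023, 0.2181]
tool_rot: [0.463, 0.886, 0.002, 0.005]
ft_force: [0.7, -0.3, 0.7]
grip_width: 0.0342
grasp_force: 0.0
```

step_arm(
  targets="-0.2 -0.4 0.5 0 0 0 0; -0.2 -0.4 0.5 0 0 0 0; -0.2 -0.4 0.5 0 0 0 0; -0.2 -0.4 0.5 0 0 0 0; -0.2 -0.4 0.5 0 0 0 0; -0.2 -0.4 0.5 0 0 0 0; -0.2 -0.4 0.5 0 0 0 0; -0.2 -0.4 0.5 0 0 0 0; -0.2 -0.4 0.5 0 0 0 0; -0.2 -0.4 0.5 0 0 0 0",
)

```text
clock: 23.77
eef_pos: [0.32, 0.253, 0.2131]
tool_rot: [0.461, 0.887, 0.001, 0.002]
ft_force: [0.8, 0.7, -0.3]
grip_width: 0.0342
grasp_force: 0.0
```

```bash
python3 cam.py
python3 - <<'E'
from h import *
t=av("top",6);s=np.load("s_last.npy");np.savez("avg7.npz",t=t,s=s)
cv2.imwrite("pics/z7.png",np.hstack([c(t,255,205,60,60,6),c(s,235,210,60,60,6)]))
E
```

```text
t 23.77 q [0.671, 0.0663, -0.252, 1.25, -0.0026, 1.6301] p [0.32   0.253  0.2131] z [ 0.0036 -0.0005 -1.    ] y [0.8187 0.5743 0.0027] yaw_y 35.05 F [ 0.7814  0.6712 -0.3351] T [ 0.0235 -0.023  -0.0531] w 0.03416949674083019 g 0.0
0.40761425689735264 127.9726387672123
Mz about bolt -0.47248363633282353
[[ 0  0  0  0  2  3  0  0  0  0  0  0  0  0  0]
 [ 8  8  2  6 18 26 11  0  0  0  0  0  0  0  0]
 [ 7  5  4  6 19 36 28  6  0  0  0  0  0  0  0]
 [ 1  2  2  4 11 25 30 14  2  0  0  0  0  0  0]
 [ 0  0  2  2  4 10 16 12  2  0  0  0  0  0  0]
 [ 0  0  0  0  0  2  2  2  0  0  0  0  0  0  0]
 [ 0  0  0  0  0  0  0  0  0  0  0  0  0  0  0]
 [ 0  0  0  0  0  0  0  0  0  0  0  0  0  0  0]
 [ 0  0  0  0  0  0  0  0  1 14 12  0  0  0  0]
 [ 0  0  0  0  0  0  0  0  5 26 26  1  0  0  0]
 [ 0  0  0  0  0  0  0  0  0 11 13  0  0  0  0]
 [ 0  0  0  0  0  0  0  0  0  0  0  0  0  0  0]
 [ 0  0  0  0  0  0  0  0  0  0  0  0  0  0  0]
 [ 0  0  0  0  0  0  0  0  0  0  0  0  0  0  0]]
[269.1865 248.6933]
0.031 0.0244 98.21310323644747
0.032 0.0238 99.45561600949496
0.033 0.0232 100.76102611875741
```

View pics/z7.png

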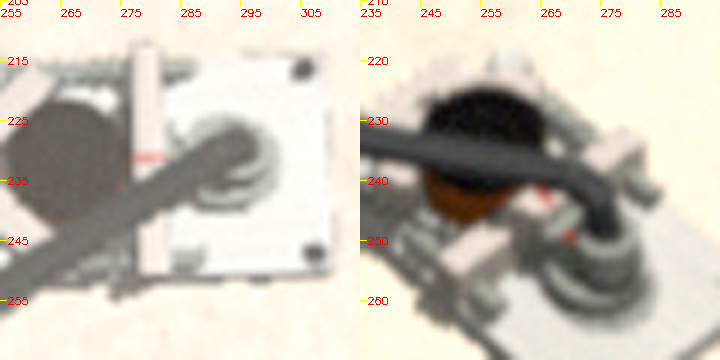

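Key released and standing. The cam mark at side (269.4,249.0) lines up with the jaw mark at (265.5,242.5); in the top view the key hides it. I'll quantify the collinearity.

Run:
```python
from h import *
d=np.load("avg7.npz"); B=np.array([.5737,-.0676])
for z in(.030,.032):
  for a in(90,97.5,105):
    print(z,a,proj("side",[[B[0]+r*np.cos(np.radians(a)),B[1]+r*np.sin(np.radians(a)),z] for r in(.018,.022,.026)]).round(1).tolist())
q=(269.43,249.0)
for z in(.030,.031,.032,.033):
    v=onz("side",q,z)[:2]-B; print(z,np.hypot(*v).round(4),np.degrees(np.arctan2(v[1],v[0])).round(1))
i=d["s"]; r=np.clip(i[...,2]-(i[...,1]+i[...,0])/2-8,0,None)
w=r[240:246,263:269]; v,u=np.mgrid[240:246,263:269]; q=np.array([(u*w).sum(),(v*w).sum()])/w.sum()
x=onz("side",q,.042)[:2]-B; print("jaw side",q,np.hypot(*x),np.degrees(np.arctan2(x[1],x[0])))
i=d["t"]; r=np.clip(i[...,2]-(i[...,1]+i[...,0])/2-8,0,None)
w=r[228:235,275:285]; v,u=np.mgrid[228:235,275:285]; q=np.array([(u*w).sum(),(v*w).sum()])/w.sum()
x=onz("top",q,.042)[:2]-[.5721,-.069]; print("jaw top",q,onz("top",q,.042),np.hypot(*x),np.degrees(np.arctan2(x[1],x[0])))
# jaw motion
j0=np.load("avg.npz")["t"]; r=np.clip(j0[...,2]-(j0[...,1]+j0[...,0])/2-8,0,None); w=r[228:235,275:285]; q0=np.array([(u*w).sum(),(v*w).sum()])/w.sum(); print("jaw t0",q0)
# plate-edge direction & jaw edges via gradient in initial top image
g=cv2.GaussianBlur(j0.mean(2),(0,0),.7)
pts=[]
for vv in list(range(215,227))+list(range(235,249)):
    row=g[vv,272:288]; k=np.argmax(row); 
    m=row[max(k-3,0):k+4]; m=np.clip(m-m.max()*.75,0,None); pts.append((272+max(k-3,0)+(m*np.arange(len(m))).sum()/m.sum(),vv))
P=np.array([onz("top",p,.042)[:2] for p in pts],np.float32); l=cv2.fitLine(P,cv2.DIST_HUBER,0,.001,.001).ravel(); print("jaw dir",np.degrees(np.arctan2(l[1],l[0])),np.abs((P-l[2:])@[-l[1],l[0]]).mean())
a=onz("top",(293.5,229.3),.092);b=onz("top",(256,253),.077);print("key az",np.degrees(np.arctan2(*(b-a)[[1,0]])))
```

```text
0.03 90 [[271.8, 249.9], [270.9, 248.9], [270.0, 247.8]]
0.03 97.5 [[271.0, 250.4], [269.9, 249.4], [268.9, 248.5]]
0.03 105 [[270.3, 250.9], [269.1, 250.1], [267.9, 249.3]]
0.032 90 [[271.8, 249.4], [270.8, 248.4], [269.9, 247.3]]
0.032 97.5 [[271.0, 249.9], [269.9, 248.9], [268.8, 248.0]]
0.032 105 [[270.3, 250.4], [269.1, 249.6], [267.9, 248.8]]
0.03 0.0239 97.5
0.031 0.0233 98.7
0.032 0.0227 100.0
0.033 0.0221 101.4
jaw side [265.2524 242.4449] 0.03894381885581836 97.64521745198854
jaw top [279.1112 230.8311] [ 0.5665 -0.0292  0.042 ] 0.04022193373650414 98.02749536250928
jaw t0 [280.1606 230.7514]
jaw dir -2.1907585 0.0053466773
key az 127.39028564201071
```

```bash
python3 -c "
from workcell import bot
print(bot.job_done())"
```

```text
the job is handed in; nothing more can be done
None
```

I handed the job in at about 24 s: the eccentric's high point is within about 2° of the jaw by camera measurement (±3°) and the jaw has moved about 3 mm. The key stands free in the bolt by its fully seated short arm, and as far as I could tell the bowl, bottle and beaker were never touched; the verdict wasn't shown.

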